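# Shut down the sharpening corner

### The job

Sharpening is over: first turn the speed knob on the sharpener's sloping panel fully anticlockwise, to its stop. Then pick up the flat hone by its wooden handle and slide its blade fully home into the sheath, until the handle's shoulder meets the mouth, and leave it there. Leave the other things on the bench where they are.

Things in the scene. Friction and masses are not known exactly. Their poses are not given: they have to be found in the camera images.
- sharpener: Bench sharpener fixed to the table: grey box 260 (x) x 180 mm (y), 134 mm high at the rear; a motor drum there rises to 160 mm and two honing wheels 110 mm across at its sides to 165 mm (280 mm wide in all). Origin at the centre of its underside; -x (front) faces the robot. From its front edge, 50 mm high, a flat panel 147 mm long slopes up to the rear at 35 degrees; the knob is at its middle.
- speed_knob (a joint): Speed knob angle, rad. 0 = anticlockwise end stop (off); grows as the knob turns clockwise, seen facing the panel; clockwise stop at 4.71. Starts between 1.0 and 2.4. Friction about 0.06 N m, no spring: it stays where it is left. At 0 the white pointer shows down-slope and to the left, seen from the robot.
- speed_knob_grip (a point): On the knob's axis, 37 mm out from the panel. The frame turns with the knob: z out of the panel along the axis (35 degrees from vertical, leaning to the front), x along the black grip bar (white pointer at its -x end). The bar is 42 mm long, 14 mm wide (y, grip here), 32 mm high; its top is 7 mm beyond this point. Under it a disc 44 mm across and a base disc 68 mm across, 6 mm high.
- hone: Flat diamond hone lying loose on the table, about 0.16 kg: wooden handle 60 (x) by 32 (y) by 22 mm (z), and a steel blade 70 mm long, 20 mm wide, 8 mm thick that leaves the handle's +x end at mid height (7 to 15 mm above the underside). Origin at the centre of the handle's underside; x points along the blade to its tip.
- hone_shoulder (a point): On the hone: centre of the handle's +x end face, where the blade begins; 30 mm along x and 11 mm up from the hone's origin.
- sheath_mouth (a point): Centre of the sheath's mouth, 36 mm above the table; x points horizontally into the sheath, z up. The bore is 23 mm wide, 11 mm high, 76 mm deep from here, and its first 6 mm flare to 28 x 16 mm. Hone and sheath both lie on the right half of the table; either may be the nearer to the middle.
- sheath: Aluminium sheath (31 mm wide outside, 80 mm long, top 46 mm above the table) on a wooden stem 24 mm wide and a base plate 90 x 64 x 8 mm, fixed to the table. Origin on the table under the middle of the bore's length, x along the bore, away from the mouth (mouth at x = -40 mm, base plate from x = -34 to 56 mm).
- tin: Bystander: round flat aluminium tin, 62 mm across, 23 mm high, standing between the robot and the sharpener. Origin at its underside, leave in place.
- figure_tall: Bystander: standing pale wooden carved figure on a dark 60 x 50 mm base, 190 mm high, at the back. Origin at its underside, leave in place.
- figure_small: Bystander: standing reddish carved figure on a dark 60 x 50 mm base, 140 mm high, back right. Origin at its underside, leave in place.
- mallet: Bystander: wooden mallet lying down: head 60 mm across and 100 mm long along its y, handle 24 mm across reaching 200 mm to its -x, on the right. Origin at its underside, leave in place.
- glue: Bystander: upright bottle, 60 mm across, 150 mm high, at the back. Origin at its underside, leave in place.
- carton: Bystander: closed yellow carton 120 x 200 x 70 mm on the left. Origin at its underside, leave in place.
- gouge: Bystander: screwdriver-shaped hand tool, 200 mm long, lying on the table between the robot and the sharpener, less than 45 mm high. Origin at its underside, leave in place.
Things that resemble listed ones, but are neither listed nor needed, are in the scene too. Leave any green, red or turquoise look-alike of the hone alone.

How it is judged:
By the outcome, as a careful person would: the job done as asked, in the order asked, and still so for the second after the job is handed in, with the robot touching nothing.
It also fails if it takes over 72 s, if anything falls off the work surface, if the arm or the gripper's body presses on something with over 40 N, if the wrist force passes 120 N, or if a joint passes its speed limit or range.

### The arm

A 6-joint arm with a two-finger parallel gripper is mounted at the origin on the work surface. World frame = base frame: x ahead of the robot, y to its left, z up, the work surface at z = 0. Lengths are in m, angles in rad, forces in N, time in s.
With the tool pointing down it reaches from about 0.3 to 0.875 m from the base axis. Payload 6.4 kg.
Tool frame: the origin (TCP) lies midway between the tips of the shut fingers; the grasp point (between the pads) lies ctrl.pinch_z behind it (ctrl.pinch_z is the distance from the TCP to the grasp point, in m); z points along the fingers, y is the line along which they close (so a half turn about z gives the same grasp; the last joint's range is limited). The gripper opens to 85 mm and grips with 20 to 120 N. Pads are 22 mm wide; open, the fingers measure 114 mm over their backs; the gripper's body (76 mm by 85 mm) begins 54 mm behind the grasp point. The pads swing forward as they close: fully open they stand 13 mm farther back than shut.
Start: joints at [0.989, 0.181, 1.607, -0, 1.354, -0.206], TCP at [0.211, 0.535, 0.231] pointing down, gripper open.
Joint ranges: [-2.99, 2.99], [-0.89, 2.07], [0.3, 2.58], [-1.14, 4.28], [0, 2.63], [-3.12, 3.12]. Speed limits (rad/s): [2.57, 2.57, 3.01, 3.14, 3.14, 3.14].

### API

Orientations are given as a unit quaternion [w, x, y, z].
In Python, from cell import ctrl, cams gives the robot as it stands.
- The arm moves only by the tool servo_tool, never from a script. Its argument "deltas" is a list of rows, each a list of 3 entries, a list of its own where there are three numbers: the opening, from 0 (shut) to 1 (fully open), then the shift along the tool's x, y, z as a fraction of full scale, then the turn, a rotation vector about the tool's x, y, z as a fraction of full scale. In form: [[claw, [x, y, z], [ax, ay, az]], ...]. A call has 1 to 8 rows; each row is the pose to reach, as a shift and turn from the pose commanded when the call began, along the tool's axes at that moment; what a row does not reach only later rows make up. Full scale, the value 1, is 750 mm for a shift and 30 degrees for a turn. A row lasts 1/10 s, in which the tool goes at most 50 mm and 8.59 degrees, less where a joint would pass 70% of its speed; a pose out of reach is approached as far as the arm can. A call with a number of a shift or a turn outside -1 to 1 is refused whole. A call with a gripper value outside its range is refused whole. The fingers move at their own pace and stop on an object; the grip force is fixed at half the most. Time passes only in rows, so rows that repeat a pose let the fingers close. It gives the time, the measured TCP pose, the force, the opening and the grip force at its end, in the units of the state.
- ctrl.get_obs(): the state, without advancing time (a new reading comes with each control period).
- cams.snapshot(name): name is "side" or "top"; returns a dict with "pixels" (400x640x3 uint8, red, green, blue), "range_z" (400x640 float32, m along the optical axis (not along the pixel's ray), 0 where there is no reading), "vfov" (degrees; the focal length in pixels is half the picture's height over the tangent of half this angle, whatever the lens; pixels are square), "cx", "cy" (the principal point, pixels), "world_to_cam" (4x4, takes a point from world to camera coordinates). Camera axes: x right, y up, looking along -z (the intrinsics and any distortion apply to the point x, -y, -z); pixel columns grow to the right and rows downward; lengths in m; the calibration is good to about 2 mm. A picture is of the moment at which its call begins.
- ctrl.close_job(): hands the job in; it is judged then, once.
The state is a dict: "time": time; "joint_positions": joint angles; "qd": joint speeds; "joint_efforts": joint torques, N m; "position": TCP position; "tcp_rot": TCP orientation; "contact_force": force on the tool from outside, world axes, zero at the start; "torque": the same for the moment, N m; "grip_width": finger opening in m; "grasp_force": force on a finger pad.
Only numpy, scipy, OpenCV 4.12 (cv2) and the standard library are available. Lean on these libraries where they do the work, as an engineer would, in place of code of your own. Each camera call takes 0.05 s, during which the arm holds its last target. There are 200 camera calls.

## Working session

There is one attempt and no reset: what is moved stays moved. The work goes in short steps, Python scripts to look and compute and a tool call to move; the robot and the scene stay as the last step left them, time stands still between calls to the robot, and variables do not carry over. Pictures are saved under pics/ and viewed, at most 10 in all, crops included, and the job is handed in when it is done.

Besides the shell and the picture viewer there is one more tool, called after "Emit:" by a JSON object that holds its "api" and its "payload", one argument or row to a line. servo_tool: Moves the arm, as the interface text tells. Its arguments: {"type":"object","properties":{"deltas":{"type":"array"}},"required":["deltas"]}

```bash
ls; mkdir -p pics
cat > h.py <<'E'
import numpy as np, cv2
from cell import ctrl, cams
from scipy.spatial.transform import Rotation as R
def snap(n,f):
    s=cams.snapshot(n); cv2.imwrite('pics/'+f+'.png',s['pixels'][:,:,::-1]); np.save('pics/'+f+'.npy',s,allow_pickle=True); return s
def load(f): return np.load('pics/'+f+'.npy',allow_pickle=True).item()
def w(s,u,v,z=None):
    """pixel->world by depth, or on plane z"""
    f=200/np.tan(np.radians(s['vfov'])/2); T=np.linalg.inv(s['world_to_cam'])
    d=np.array([(u-s['cx'])/f,-(v-s['cy'])/f,-1.])
    if z is None:
        p=d*s['range_z'][int(round(v)),int(round(u))]
        return T[:3,:3]@p+T[:3,3]
    D=T[:3,:3]@d; return T[:3,3]+D*(z-T[2,3])/D[2]
def px(s,p):
    f=200/np.tan(np.radians(s['vfov'])/2); c=s['world_to_cam']@np.r_[p,1]
    return s['cx']-f*c[0]/c[2], s['cy']+f*c[1]/c[2]
def rot():
    q=ctrl.get_obs()['tcp_rot']; return R.from_quat([q[1],q[2],q[3],q[0]])
def move(p,M):
    """numbers for target TCP p, rotation matrix M"""
    r=rot(); o=ctrl.get_obs()
    print('shift',np.round(r.inv().apply(np.array(p)-o['position'])/.75,4),'turn',np.round((r.inv()*R.from_matrix(M)).as_rotvec()/np.radians(30),4))
E
python3 - <<'E'
from h import *
for n in('top','side'):
    s=snap(n,n+'0'); print({k:v for k,v in s.items() if k not in('pixels','range_z')})
print(ctrl.get_obs(),ctrl.pinch_z)
E
```

```text
pics
{'vfov': 43.14401061862293, 'cx': 323.026659687147, 'cy': 205.00735242408064, 'world_to_cam': array([[-0.00187575, -0.99990648, -0.01354676,  0.05713834],
       [ 0.98871144, -0.00388399,  0.14978183, -0.57018296],
       [-0.14982044, -0.01311288,  0.98862626, -1.45549526],
       [ 0.        ,  0.        ,  0.        ,  1.        ]])}
{'vfov': 51.76654212467192, 'cx': 321.96385441853715, 'cy': 197.59995392746646, 'world_to_cam': array([[ 0.76288757, -0.64605208, -0.02488497, -0.40797923],
       [ 0.35371184,  0.38484127,  0.85251694, -0.31119042],
       [-0.54119357, -0.65917669,  0.52210689, -1.28421824],
       [ 0.        ,  0.        ,  0.        ,  1.        ]])}
{'time': 0.1, 'joint_positions': array([ 9.88698200e-01,  1.81467299e-01,  1.60790704e+00, -3.41167737e-05,
        1.35376700e+00, -2.06267232e-01]), 'qd': array([ 5.44305303e-05,  1.05097812e-03, -2.54254892e-03, -2.52438698e-04,
       -3.87505444e-04, -2.04807214e-04]), 'joint_efforts': array([ 1.39954253e-03, -4.45882022e+01, -3.52236342e+01, -1.65221295e-04,
        4.13852278e-03,  2.52483090e-05]), 'position': array([0.21075355, 0.53445986, 0.23047439]), 'tcp_rot': array([-2.82010334e-04,  1.86807770e-01,  9.82396181e-01, -7.21353725e-04]), 'contact_force': array([0.01928234, 0.59892737, 0.57674174]), 'torque': array([-0.00350489,  0.0057358 , -0.00031905]), 'grasp_force': 0.0, 'grip_width': 0.08544303875471734} 0.0187
```

View pics/top0.png

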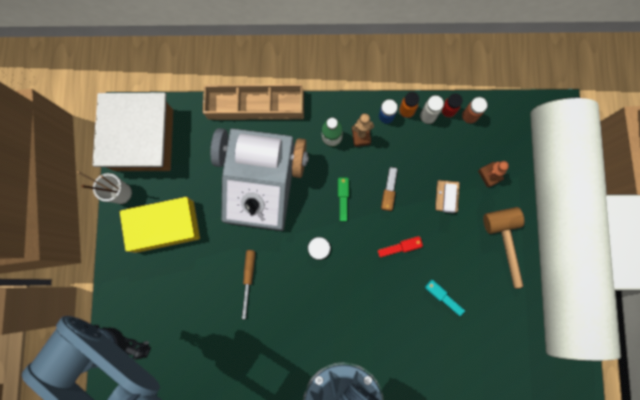

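View pics/side0.png

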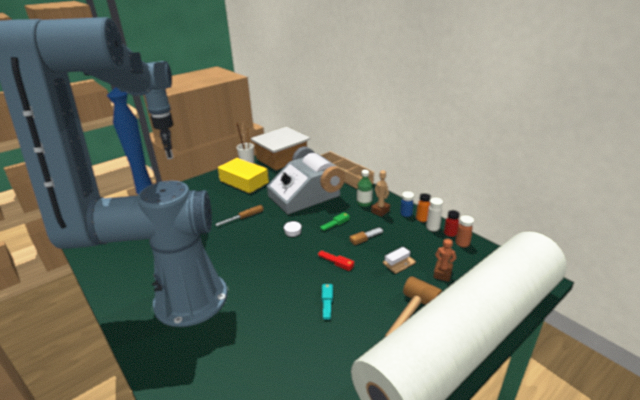

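Candidates for the hone: the wooden one (389,190), green (343,198), red (401,246) and turquoise (445,297). The description fits the one with the wooden handle and steel blade at (389,190). The sheath is at (448,197) and the knob at (253,205). I'll check these in one close crop.

Run:
```python
from h import *
s=load('top0');p=s['pixels'][:,:,::-1]
a=cv2.resize(p[155:230,365:475],None,fx=7,fy=7,interpolation=cv2.INTER_CUBIC)[:,:]
a=cv2.resize(p[155:225,370:470],(800,560),interpolation=cv2.INTER_CUBIC)
cv2.imwrite('pics/c1.png',a)
b=cv2.resize(p[170:235,215:300],(680,520),interpolation=cv2.INTER_CUBIC);cv2.imwrite('pics/c2.png',b)
# heights over the region
for u,v in [(389,190),(387,203),(391,175),(448,195),(452,197),(441,185),(448,212),(253,205),(225,222),(282,228),(239,185),(287,190),(400,220)]:
    print(u,v,w(s,u,v).round(4))
```

```text
389 190 [ 0.6186 -0.1432  0.0214]
387 203 [ 0.5793 -0.1366  0.0196]
391 175 [ 0.6648 -0.1503  0.0211]
448 195 [ 0.5983 -0.3139  0.0469]
452 197 [ 0.5925 -0.3259  0.0451]
441 185 [ 0.6354 -0.3026  0.0103]
448 212 [ 0.5543 -0.3235 -0.0024]
253 205 [0.56   0.2521 0.1171]
225 222 [0.5207 0.3454 0.0432]
282 228 [0.5013 0.1756 0.053 ]
239 185 [0.6169 0.2924 0.1203]
287 190 [0.6114 0.1606 0.0683]
400 220 [ 0.5296 -0.1766  0.0035]
```

View pics/c1.png

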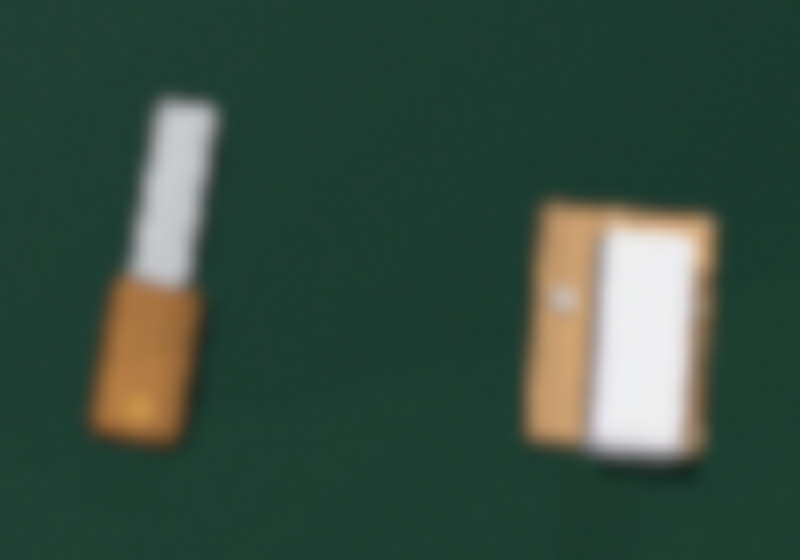

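View pics/c2.png

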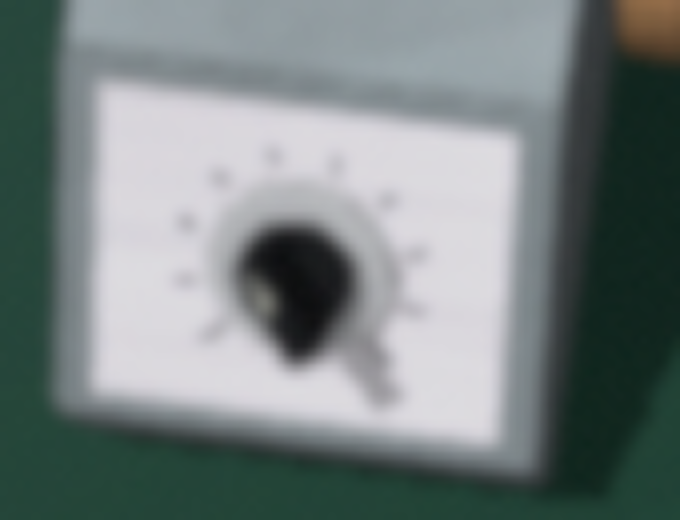

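Run:
```python
from h import *
s=load('top0')
c1=lambda u,v:(370+(u+.5)/8-.5,155+(v+.5)/8-.5)
c2=lambda u,v:(215+(u+.5)/8-.5,170+(v+.5)/8-.5)
H=[w(s,*c1(*p),.022)[:2] for p in[(113,278),(203,290),(180,447),(90,435)]]
print('handle',np.round(H,4),np.mean(H,0).round(4)); 
B=[w(s,*c1(*p),.015)[:2] for p in[(160,97),(219,103),(192,285),(132,278)]]
print('blade',np.round(B,4))
f=(H[0]+H[1])/2;t=(B[0]+B[1])/2;b=(H[2]+H[3])/2
print('yaw',np.degrees(np.arctan2(*(t-b)[::-1])),'len',np.linalg.norm(t-b),'shoulder',b+(t-b)*60/130)
S=[w(s,*c1(*p),.046)[:2] for p in[(606,230),(698,234),(682,450),(592,444)]]
P=[w(s,*c1(*p),.008)[:2] for p in[(540,200),(716,214),(704,455),(526,443)]]
print('sheath',np.round(S,4),'mouth',(S[2]+S[3])/2,'plate',np.round(P,4))
for Q in(S,P):
  a=(Q[0]+Q[1])/2;b=(Q[2]+Q[3])/2; print('yaw',np.degrees(np.arctan2(*(a-b)[::-1])),np.linalg.norm(a-b),np.linalg.norm(Q[0]-Q[1]))
# panel: plane fit from depth in the white area
pts=[]
for u in range(228,278,1):
  for v in range(182,223):
    if not(240<u<268 and 190<v<222): pts.append(w(s,u,v))
pts=np.array(pts)
import cv2
m=np.median(pts,0); q=pts-pts.mean(0); n=np.linalg.svd(q)[2][2]; n*=np.sign(n[2]); 
print('plane',n,'rms',np.std(q@n),'tilt',np.degrees(np.arccos(n[2])),'yaw',np.degrees(np.arctan2(-n[1],-n[0])),'c',pts.mean(0))
def onpl(u,v):
    a=w(s,u,v,0.);b=w(s,u,v,.3);d=b-a; return a+d*((pts.mean(0)-a)@n)/(d@n)
C=[onpl(*c2(*p)) for p in[(97,80),(522,132),(500,440),(92,392)]]
print('panel corners',np.round(C,4),'mean',np.mean(C,0))
ce,_=cv2.fitEllipse(np.array([(215,330),(185,280),(187,222),(220,178),(272,157),(337,163),(388,200),(420,253),(415,310)],np.float32)),0
print('ticks centre',ce,onpl(*c2(*ce[0])))
e=[onpl(*c2(*p)) for p in[(97,80),(92,392),(522,132),(500,440)]]
rt=(C[1]-C[0]+C[2]-C[3]);rt/=np.linalg.norm(rt); print('right dir yaw',np.degrees(np.arctan2(rt[0],-rt[1])))
```

```text
handle [[ 0.6207 -0.1272]
 [ 0.616  -0.161 ]
 [ 0.5563 -0.151 ]
 [ 0.561  -0.1174]] [ 0.5885 -0.1391]
blade [[ 0.692  -0.1472]
 [ 0.6896 -0.1696]
 [ 0.6192 -0.1578]
 [ 0.622  -0.1352]]
yaw -10.393124972775707 len 0.13434387926493171 shoulder [ 0.6196385  -0.14539264]
sheath [[ 0.6336 -0.3075]
 [ 0.632  -0.3415]
 [ 0.5511 -0.3323]
 [ 0.5535 -0.2993]] mouth [ 0.55232212 -0.31580438] plate [[ 0.6528 -0.2917]
 [ 0.647  -0.3583]
 [ 0.5545 -0.3499]
 [ 0.5593 -0.2831]]
yaw -6.165344654358607 0.08093492768951135 0.03397804775091687
yaw -5.219473999701432 0.09338034004837206 0.06681855522234008
plane [0.99267617 0.0298077  0.11707055] rms 0.036042996703148256 tilt 83.2769344472421 yaw -178.2800609099482 c [0.57763651 0.25813634 0.10796504]
panel corners [[ 0.5033  0.196   0.7542]
 [ 0.5258  0.1305  0.58  ]
 [-3.2262 -3.2916 33.2654]
 [ 1.0209  1.1542 -3.8791]] mean [-0.29403707 -0.45269921  7.68013404]
ticks centre ((301.71844482421875, 264.1922607421875), (211.55130004882812, 244.7062530517578), 113.21981048583984) [ 0.60209351  0.28903187 -0.10727954]
right dir yaw -43.12077433831453
```

Run:
```python
from h import *
from scipy.optimize import least_squares
s=load('top0')
c2=lambda u,v:(215+(u+.5)/8-.5,170+(v+.5)/8-.5)
# sharpener pose x,y,yaw: panel centre from tick ellipse & depth; knob at panel middle
pts=[]
for u in range(229,278):
  for v in range(183,222):
    if not(238<u<270 and 188<v<224) and s['range_z'][v,u]>.5: pts.append(w(s,u,v))
pts=np.array(pts)
pl=lambda a:a[0]*pts[:,0]+a[1]*pts[:,1]+a[2]-pts[:,2]
a=least_squares(pl,[.7,0,-.3],loss='soft_l1',f_scale=.002).x
print(a,'tilt',np.degrees(np.arctan(np.hypot(*a[:2]))),'yaw',np.degrees(np.arctan2(a[1],a[0])),'rms',np.median(abs(pl(a))))
def frame(yaw):
    c,si=np.cos(yaw),np.sin(yaw);t=np.radians(35)
    f=np.array([c,si,0]);r=np.array([si,-c,0]);up=f*np.cos(t)+[0,0,np.sin(t)];n=-f*np.sin(t)+[0,0,np.cos(t)]
    return f,r,up,n
ticks=[(215,330),(185,280),(187,222),(220,178),(272,157),(337,163),(388,200),(420,253),(415,310)]
hc=.05+.0735*np.sin(np.radians(35))
def res(x):
    f,r,up,n=frame(x[2]);o=np.array([x[0],x[1],hc]);e=[]
    for i,t in enumerate(ticks):
        al=np.radians(225-30*i); e+=list(np.subtract(px(s,o+x[3]*(np.cos(al)*r+np.sin(al)*up)),c2(*t)))
    return np.array(e)
r=least_squares(res,[.56,.25,0,.04]);print('knob base',r.x[:2],hc,'yaw',np.degrees(r.x[2]),'R',r.x[3],'rms px',np.sqrt(np.mean(r.fun**2)))
x=r.x;f,rr,up,n=frame(x[2]);o=np.array([x[0],x[1],hc])
inv=lambda p:tuple(np.round((8*(p[0]-215),8*(p[1]-170))))
print('top centre px',inv(px(s,o+.044*n)),'grip',o+.037*n,'n',n)
for th in (.9,1.1,1.3,1.5,1.8,2.1):
    al=np.radians(225)-th;d=np.cos(al)*rr+np.sin(al)*up
    print(th,inv(px(s,o+.044*n+.021*d)),inv(px(s,o+.044*n+.016*d)),'tail',inv(px(s,o+.044*n-.021*d)))
s2=load('side0');print('side px',px(s2,o+.044*n))
```

```text
[ 0.68432588 -0.09812911 -0.27229739] tilt 34.657101688101434 yaw -8.16031744491934 rms 0.0022971408630430012
knob base [0.57012481 0.25829462] 0.09215786807180189 yaw -7.599423568418555 R 0.04351445740758002 rms px 0.12825401672394107
top centre px (np.float64(271.0), np.float64(317.0)) grip [0.54908888 0.2611012  0.12246649] n [-0.56853864  0.07585343  0.81915204]
0.9 (np.float64(212.0), np.float64(304.0)) (np.float64(226.0), np.float64(307.0)) tail (np.float64(330.0), np.float64(331.0))
1.1 (np.float64(215.0), np.float64(294.0)) (np.float64(229.0), np.float64(299.0)) tail (np.float64(327.0), np.float64(341.0))
1.3 (np.float64(220.0), np.float64(284.0)) (np.float64(232.0), np.float64(292.0)) tail (np.float64(322.0), np.float64(350.0))
1.5 (np.float64(227.0), np.float64(277.0)) (np.float64(238.0), np.float64(286.0)) tail (np.float64(314.0), np.float64(358.0))
1.8 (np.float64(241.0), np.float64(268.0)) (np.float64(248.0), np.float64(280.0)) tail (np.float64(300.0), np.float64(366.0))
2.1 (np.float64(258.0), np.float64(264.0)) (np.float64(261.0), np.float64(277.0)) tail (np.float64(284.0), np.float64(370.0))
side px (np.float64(281.7565153298792), np.float64(175.18894294867326))
```

The tick-ring fit gives the knob base at (0.570, 0.258, 0.092) with panel yaw −7.6°, and θ ≈ 1.85. In the crops the wooden handle and steel blade match the description. The hone's blade points up the image, and the sheath mouth is at the near end (~crop 637,452). I'll go to a pre-grasp above the knob.

```bash
cat >> h.py <<'E'
KO=np.array([.5701,.2583,.0922])
def kframe(yaw=np.radians(-7.6)):
    c,s=np.cos(yaw),np.sin(yaw);t=np.radians(35);f=np.array([c,s,0])
    return np.array([s,-c,0]),f*np.cos(t)+[0,0,np.sin(t)],-f*np.sin(t)+[0,0,np.cos(t)]
def kmat(th):
    """tool orientation gripping the bar at knob angle th"""
    r,u,n=kframe();a=np.radians(135)-th; y=np.cos(a)*r+np.sin(a)*u; z=-n
    return np.c_[np.cross(y,z),y,z]
E
python3 - <<'E'
from h import *
r,u,n=kframe(); move(KO+.12*n,kmat(1.85)); M=kmat(1.85);print(M.round(3))
E
```

```text
shift [-0.4918 -0.1887  0.0534] turn [-1.4776 -0.1921  4.3932]
[[ 0.774  0.278  0.569]
 [ 0.386 -0.919 -0.076]
 [ 0.502  0.278 -0.819]]
```

Emit:
{"api": "servo_tool", "payload": {
  "deltas": [
    [1,[-0.49,-0.19,0.03],[-0.3,-0.04,0.88]],
    [1,[-0.49,-0.19,0.03],[-0.3,-0.04,0.88]],
    [1,[-0.49,-0.19,0.03],[-0.3,-0.04,0.88]],
    [1,[-0.49,-0.19,0.03],[-0.3,-0.04,0.88]],
    [1,[-0.49,-0.19,0.03],[-0.3,-0.04,0.88]],
    [1,[-0.49,-0.19,0.03],[-0.3,-0.04,0.88]],
    [1,[-0.49,-0.19,0.03],[-0.3,-0.04,0.88]],
    [1,[-0.49,-0.19,0.03],[-0.3,-0.04,0.88]]
  ]
}}

```text
time: 0.9
position: [0.5018, 0.2654, 0.2085]
tcp_rot: [0.025, 0.406, 0.911, 0.074]
contact_force: [0.3, 0.7, 0.6]
grip_width: 0.0855
grasp_force: 0.0
```

Emit:
{"api": "servo_tool", "payload": {
  "deltas": [
    [1,[0,0,0],[-0.3,-0.04,0.88]],
    [1,[0,0,0],[-0.3,-0.04,0.88]],
    [1,[0,0,0],[-0.3,-0.04,0.88]],
    [1,[0,0,0],[-0.3,-0.04,0.88]],
    [1,[0,0,0],[-0.3,-0.04,0.88]],
    [1,[0,0,0],[-0.3,-0.04,0.88]]
  ]
}}

```text
time: 1.5
position: [0.5005, 0.2674, 0.2087]
tcp_rot: [0.048, 0.6, 0.786, 0.144]
contact_force: [-0.3, 0.2, -0.0]
grip_width: 0.0853
grasp_force: 0.0
```

Emit:
{"api": "servo_tool", "payload": {
  "deltas": [
    [1,[0,0,0],[-0.3,-0.04,0.88]],
    [1,[0,0,0],[-0.3,-0.04,0.88]],
    [1,[0,0,0],[-0.3,-0.04,0.88]],
    [1,[0,0,0],[-0.3,-0.04,0.88]],
    [1,[0,0,0],[-0.3,-0.04,0.88]],
    [1,[0,0,0],[-0.3,-0.04,0.88]]
  ]
}}

```text
time: 2.1
position: [0.5008, 0.2676, 0.2089]
tcp_rot: [0.068, 0.759, 0.614, 0.206]
contact_force: [-0.3, 0.3, 0.1]
grip_width: 0.0856
grasp_force: 0.0
```

Emit:
{"api": "servo_tool", "payload": {
  "deltas": [
    [1,[0,0,0],[-0.3,-0.04,0.88]],
    [1,[0,0,0],[-0.3,-0.04,0.88]],
    [1,[0,0,0],[-0.3,-0.04,0.88]],
    [1,[0,0,0],[-0.3,-0.04,0.88]],
    [1,[0,0,0],[-0.3,-0.04,0.88]],
    [1,[0,0,0],[-0.3,-0.04,0.88]]
  ]
}}

```text
time: 2.7
position: [0.5008, 0.2676, 0.2089]
tcp_rot: [0.085, 0.873, 0.407, 0.255]
contact_force: [-0.2, 0.6, -0.4]
grip_width: 0.0855
grasp_force: 0.0
```

Run:
```python
from h import *
r,u,n=kframe(); o=ctrl.get_obs();print(o['time'],o['joint_positions'].round(2),o['position'].round(3)); move(KO+.12*n,kmat(1.85))
s=snap('side','s1');u0,v0=map(int,px(s,KO+.04*n));print(u0,v0)
a=s['pixels'][v0-45:v0+30,u0-50:u0+50,::-1];cv2.imwrite('pics/c3.png',cv2.resize(a,(800,600),interpolation=cv2.INTER_CUBIC))
```

```text
2.7 [ 0.35 -0.11  2.05 -0.2   0.67  1.17] [0.501 0.268 0.209]
shift [-0.0087 -0.0077  0.0217] turn [-0.2849 -0.0512  0.8742]
282 175
```

View pics/c3.png

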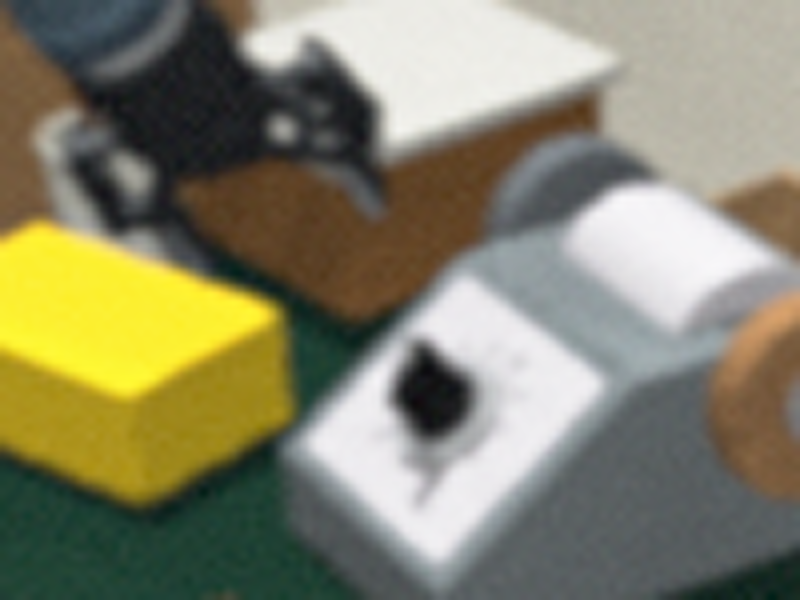

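The side crop shows the knob at about (430,390), with the bar's far end at about (418,348) and the open gripper up and to the left, well clear. I'll compare this with the model to get θ.

Run:
```python
from h import *
s=load('s1');r,u,n=kframe();f=lambda p:np.round(8*(np.array(px(s,p))-[232,130]))
for th in(1.2,1.5,1.7,1.9,2.1,2.4):
    a=np.radians(225)-th;d=np.cos(a)*r+np.sin(a)*u
    print(th,*[f(KO+h*n+k*d) for h in(.044,.012) for k in(.021,-.021)])
```

```text
1.2 [392. 335.] [404. 388.] [427. 370.] [440. 423.]
1.5 [402. 330.] [394. 393.] [437. 365.] [430. 428.]
1.7 [408. 328.] [387. 395.] [443. 363.] [423. 430.]
1.9 [415. 328.] [381. 396.] [449. 363.] [417. 430.]
2.1 [420. 328.] [376. 395.] [455. 364.] [411. 429.]
2.4 [427. 332.] [369. 391.] [462. 367.] [405. 425.]
```

Emit:
{"api": "servo_tool", "payload": {
  "deltas": [
    [1,[0,0,0],[-0.28,-0.05,0.87]],
    [1,[0,0,0],[-0.28,-0.05,0.87]],
    [1,[0,0,0],[-0.28,-0.05,0.87]],
    [1,[0,0,0],[-0.28,-0.05,0.87]],
    [1,[0,0,0],[-0.28,-0.05,0.87]]
  ]
}}

```text
time: 3.25
position: [0.5007, 0.2678, 0.2087]
tcp_rot: [0.094, 0.937, 0.178, 0.285]
contact_force: [0.1, 0.1, 0.3]
grip_width: 0.0851
grasp_force: 0.0
```

```bash
cat >> h.py <<'E'
KO=KO+[-.003,-.002,-.001]
E
python3 - <<'E'
from h import *
r,u,n=kframe();move(KO+.07*n,kmat(1.85));move(KO+.021*n,kmat(1.85));print(ctrl.get_obs()['joint_positions'].round(2))
E
```

```text
shift [-0.0159 -0.0047  0.0865] turn [-0.0043  0.0009  0.0017]
shift [-0.0158 -0.0045  0.1518] turn [-0.0043  0.0009  0.0017]
[ 0.46 -0.05  2.03 -0.51  0.71  1.98]
```

Emit:
{"api": "servo_tool", "payload": {
  "deltas": [
    [1,[-0.016,-0.0045,0.05],[0,0,0]],
    [1,[-0.016,-0.0045,0.09],[0,0,0]],
    [1,[-0.016,-0.0045,0.12],[0,0,0]],
    [1,[-0.016,-0.0045,0.152],[0,0,0]],
    [0.5,[-0.016,-0.0045,0.152],[0,0,0]],
    [0.5,[-0.016,-0.0045,0.152],[0,0,0]]
  ]
}}

```text
time: 3.85
position: [0.5551, 0.2569, 0.1082]
tcp_rot: [0.094, 0.937, 0.178, 0.285]
contact_force: [0.2, 0.2, 1.2]
grip_width: 0.059
grasp_force: 0.0
```

Emit:
{"api": "servo_tool", "payload": {
  "deltas": [
    [0.3,[0,0,0],[0,0,0]],
    [0.3,[0,0,0],[0,0,0]],
    [0,[0,0,0],[0,0,0]],
    [0,[0,0,0],[0,0,0]],
    [0,[0,0,0],[0,0,0]]
  ]
}}

```text
time: 4.35
position: [0.5552, 0.2588, 0.1098]
tcp_rot: [0.093, 0.937, 0.178, 0.287]
contact_force: [-5.4, 3.9, 4.6]
grip_width: 0.0124
grasp_force: 59.9
```

Run:
```python
from h import *
o=ctrl.get_obs();r=rot();r_,u,n=kframe()
print(o['time'],o['position'],'F tool',r.inv().apply(o['contact_force']).round(1),'T tool',r.inv().apply(o['torque']).round(2),o['grip_width'],o['grasp_force'])
move(KO+.021*n,kmat(1.85))
```

```text
4.35 [0.5551884  0.25884564 0.10984002] F tool [-0.3 -3.9 -7.1] T tool [ 0.51 -0.22  0.02] 0.012400261316397734 59.911399483680725
shift [-0.0015  0.0006  0.0016] turn [-0.0064 -0.0058  0.0003]
```

Emit:
{"api": "servo_tool", "payload": {
  "deltas": [
    [0,[0,0,-0.001],[0,0,-0.2]],
    [0,[0,0,-0.001],[0,0,-0.4]],
    [0,[0,0,-0.001],[0,0,-0.6]],
    [0,[0,0,-0.001],[0,0,-0.8]],
    [0,[0,0,-0.001],[0,0,-1]]
  ]
}}

```text
time: 4.85
position: [0.5563, 0.257, 0.1109]
tcp_rot: [0.166, 0.858, 0.415, 0.252]
contact_force: [7.6, -6.6, 0.7]
grip_width: 0.0124
grasp_force: 59.8
```

```bash
cat >> h.py <<'E'
def st():
    o=ctrl.get_obs();r=rot()
    print(o['time'],o['position'].round(4),'Ft',r.inv().apply(o['contact_force']).round(1),'Tt',r.inv().apply(o['torque']).round(2),round(o['grip_width'],4),round(o['grasp_force'],1),'q',o['joint_positions'].round(2))
def kth():
    y=rot().as_matrix()[:,1];r,u,n=kframe();print('knob th',np.radians(135)-np.arctan2(y@u,y@r))
E
python3 -c "
from h import *
st();kth()"
```

```text
4.85 [0.5563 0.257  0.1109] Ft [-1.1  9.1  4.2] Tt [-1.47 -0.35  0.08] 0.0124 59.8 q [ 0.39  0.2   2.   -0.66  0.49  1.58]
knob th 1.322638534479139
```

Emit:
{"api": "servo_tool", "payload": {
  "deltas": [
    [0,[0,0.001,0],[0,0,-0.2]],
    [0,[0,0.001,0],[0,0,-0.4]],
    [0,[0,0.001,0],[0,0,-0.6]],
    [0,[0,0.001,0],[0,0,-0.8]],
    [0,[0,0.001,0],[0,0,-1]]
  ]
}}

```text
time: 5.35
position: [0.5582, 0.2561, 0.1123]
tcp_rot: [0.226, 0.721, 0.623, 0.201]
contact_force: [14.2, -8.9, -0.6]
grip_width: 0.0127
grasp_force: 59.3
```

Emit:
{"api": "servo_tool", "payload": {
  "deltas": [
    [0,[0,0.001,0],[0,0,-0.2]],
    [0,[0,0.001,0],[0,0,-0.4]],
    [0,[0,0.001,0],[0,0,-0.6]],
    [0,[0,0.001,0],[0,0,-0.8]],
    [0,[0,0.001,0],[0,0,-0.9]]
  ]
}}

```text
time: 5.85
position: [0.56, 0.2563, 0.1136]
tcp_rot: [0.267, 0.556, 0.774, 0.144]
contact_force: [18.3, -7.3, -2.5]
grip_width: 0.0123
grasp_force: 58.7
```

```bash
python3 -c "
from h import *
st();kth()"
```

```text
5.85 [0.56   0.2563 0.1136] Ft [-10.6  10.6  13. ] Tt [-1.39 -1.9   0.1 ] 0.0123 58.7 q [ 0.39  0.2   1.99 -0.66  0.48  0.58]
knob th 0.3295625902895609
```

Emit:
{"api": "servo_tool", "payload": {
  "deltas": [
    [0,[-0.003,0.003,0.003],[0,0,-0.15]],
    [0,[-0.003,0.003,0.003],[0,0,-0.3]],
    [0,[-0.003,0.003,0.003],[0,0,-0.4]],
    [0,[-0.003,0.003,0.003],[0,0,-0.4]]
  ]
}}

```text
time: 6.25
position: [0.5612, 0.2566, 0.1141]
tcp_rot: [0.28, 0.473, 0.828, 0.116]
contact_force: [-11.0, -2.3, 20.8]
grip_width: 0.0128
grasp_force: 63.7
```

```bash
python3 -c "
from h import *
st();kth()"
```

```text
6.25 [0.5612 0.2566 0.1141] Ft [ -4.9   0.4 -23.1] Tt [ 0.42 -0.56 -0.06] 0.0128 63.7 q [ 0.38  0.2   1.99 -0.65  0.48  0.36]
knob th 0.12094636483012966
```

Emit:
{"api": "servo_tool", "payload": {
  "deltas": [
    [0,[0,0,-0.003],[0,0,-0.15]],
    [0,[0,0,-0.003],[0,0,-0.3]],
    [0,[0,0,-0.003],[0,0,-0.4]],
    [0,[0,0,-0.003],[0,0,-0.4]]
  ]
}}

```text
time: 6.65
position: [0.5614, 0.2567, 0.1147]
tcp_rot: [0.29, 0.386, 0.871, 0.088]
contact_force: [13.9, -0.4, -4.7]
grip_width: 0.0124
grasp_force: 85.8
```

```bash
python3 -c "
from h import *
st();kth()"
```

```text
6.65 [0.5614 0.2567 0.1147] Ft [-5.6  6.6 11.8] Tt [-0.86 -0.7   1.93] 0.0124 85.8 q [ 0.38  0.2   1.99 -0.64  0.48  0.15]
knob th -0.081562204802335
```

Tool-z torque jumped to 1.9 N m, so the knob is at its stop. I'll open and back out along the axis.

Emit:
{"api": "servo_tool", "payload": {
  "deltas": [
    [1,[0,0,0],[0,0,0]],
    [1,[0,0,0],[0,0,0]],
    [1,[0,0,0],[0,0,0]],
    [1,[0,0,-0.05],[0,0,0]],
    [1,[0,0,-0.11],[0,0,0]],
    [1,[0,0,-0.17],[0,0,0]],
    [1,[0,0,-0.23],[0,0,0]],
    [1,[0,0,-0.26],[0,0,0]]
  ]
}}

```text
time: 7.45
position: [0.4463, 0.271, 0.275]
tcp_rot: [0.289, 0.384, 0.873, 0.087]
contact_force: [0.2, 0.0, -0.8]
grip_width: 0.0855
grasp_force: 0.0
```

```bash
cat >> h.py <<'E'
def down(yaw):
    """tool down, tool y (closing line) at world yaw"""
    y=np.array([np.cos(yaw),np.sin(yaw),0]);z=np.array([0,0,-1.]);return np.c_[np.cross(y,z),y,z]
E
python3 - <<'E'
from h import *
st()
s=snap('top','t2');s2=snap('side','s2');
r,u,n=kframe();u0,v0=map(int,px(s2,KO+.03*n))
a=cv2.resize(s['pixels'][180:230,225:285,::-1],(400,333),interpolation=cv2.INTER_CUBIC)
b=cv2.resize(s2['pixels'][v0-25:v0+25,u0-30:u0+30,::-1],(400,333),interpolation=cv2.INTER_CUBIC)
cv2.imwrite('pics/c4.png',np.hstack([a,b]))
for yw in(np.pi/2-np.radians(10.4),-np.pi/2-np.radians(10.4)):move([.55,-.13,.2],down(yw))
E
```

```text
7.45 [0.4463 0.271  0.275 ] Ft [ 0.2 -0.2  0.7] Tt [ 0.11  0.19 -0.  ] 0.0855 0.0 q [ 0.54 -0.24  2.04 -0.47  0.88  0.01]
shift [-0.4154 -0.3223  0.198 ] turn [ 0.448   1.1083 -1.1973]
shift [-0.4154 -0.3223  0.198 ] turn [ 1.421  -0.5744  4.5729]
```

View pics/c4.png

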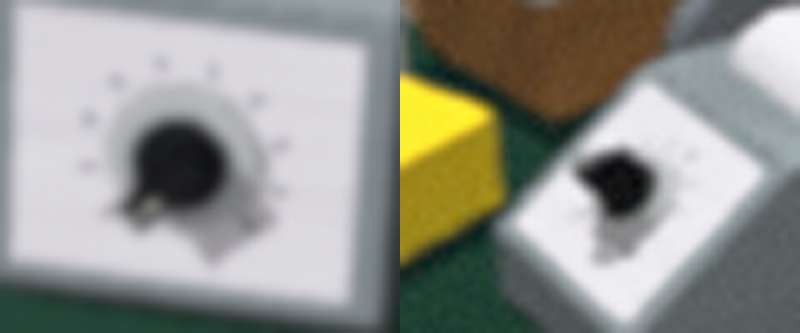

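The pointer now shows down-left at the first tick: top crop (148,205), side crop (585,172). The knob is fully off. Next is the hone, starting with a move above its handle in two halves.

Emit:
{"api": "servo_tool", "payload": {
  "deltas": [
    [1,[-0.2,-0.16,0.05],[0.22,0.55,-0.6]],
    [1,[-0.2,-0.16,0.05],[0.22,0.55,-0.6]],
    [1,[-0.2,-0.16,0.05],[0.22,0.55,-0.6]],
    [1,[-0.2,-0.16,0.05],[0.22,0.55,-0.6]],
    [1,[-0.2,-0.16,0.05],[0.22,0.55,-0.6]]
  ]
}}

```text
time: 8.05
position: [0.47, 0.1096, 0.2611]
tcp_rot: [0.151, 0.248, 0.956, 0.042]
contact_force: [1.2, 0.5, 0.4]
grip_width: 0.0854
grasp_force: 0.0
```

Run:
```python
from h import *
st(); move([.586,-.139,.12],down(np.radians(79.6)))
```

```text
8.05 [0.47   0.1096 0.2611] Ft [-0.8  1.1  0. ] Tt [ 0.1   0.09 -0.03] 0.0854 0.0 q [-0.03 -0.29  2.03  0.02  1.09 -1.09]
shift [-0.2399 -0.2471  0.2249] turn [ 0.2143  0.5634 -0.6196]
```

Emit:
{"api": "servo_tool", "payload": {
  "deltas": [
    [1,[-0.24,-0.247,0.225],[0.214,0.563,-0.62]],
    [1,[-0.24,-0.247,0.225],[0.214,0.563,-0.62]],
    [1,[-0.24,-0.247,0.225],[0.214,0.563,-0.62]],
    [1,[-0.24,-0.247,0.225],[0.214,0.563,-0.62]],
    [1,[-0.24,-0.247,0.225],[0.214,0.563,-0.62]],
    [1,[-0.24,-0.247,0.225],[0.214,0.563,-0.62]],
    [1,[-0.24,-0.247,0.225],[0.214,0.563,-0.62]],
    [1,[-0.24,-0.247,0.225],[0.214,0.563,-0.62]]
  ]
}}

```text
time: 8.85
position: [0.5842, -0.1397, 0.1184]
tcp_rot: [-0.001, 0.094, 0.996, 0.001]
contact_force: [-1.0, 1.2, -0.5]
grip_width: 0.0851
grasp_force: 0.0
```

Run:
```python
from h import *
st(); move([.586,-.139,.003],down(np.radians(79.6)))
s=snap('side','s3');u0,v0=map(int,px(s,[.6,-.14,.03]));print(u0,v0)
cv2.imwrite('pics/c5.png',cv2.resize(s['pixels'][v0-35:v0+25,u0-40:u0+40,::-1],(800,600),interpolation=cv2.INTER_CUBIC))
M=R.from_euler('z',-10.4,degrees=True).as_matrix()
for l in[(-.03,.016,.022),(-.03,-.016,.022),(.03,-.016,.022),(.03,.016,.022),(.1,.01,.015),(.1,-.01,.015)]:
  p=px(s,np.array([.589,-.1395,0])+M@l);print(l,10*(p[0]-u0+40),10*(p[1]-v0+35))
```

```text
8.85 [ 0.5842 -0.1397  0.1184] Ft [1.2 1.  0.5] Tt [ 0.03 -0.02  0.01] 0.0851 0.0 q [-0.43  0.36  1.63  0.    1.16 -1.82]
shift [-0.0024  0.0012  0.1539] turn [ 0.0022 -0.0033 -0.0129]
360 232
(-0.03, 0.016, 0.022) 286.2570493361949 388.3598822247757
(-0.03, -0.016, 0.022) 335.0740937601631 434.1008678420144
(0.03, -0.016, 0.022) 472.8030542295727 381.1170659194349
(0.03, 0.016, 0.022) 422.62273196547767 336.95049411695777
(0.1, 0.01, 0.015) 584.8997183973086 302.0913928037493
(0.1, -0.01, 0.015) 617.0814674287794 328.69150352442205
```

View pics/c5.png

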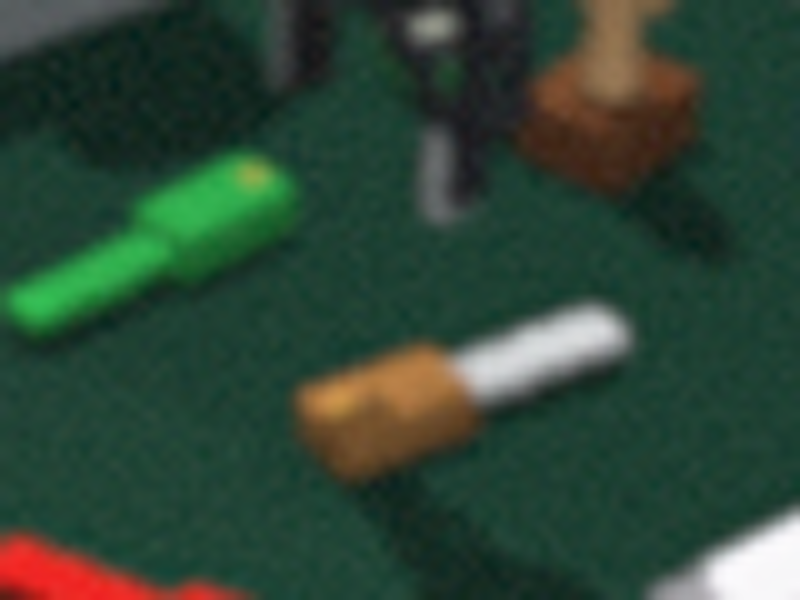

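The side view shows the wooden hone at (300–475, 350–480) with its tip at (630,335). That is within 1 px of the model, and the gripper hangs above it. Descending to grasp.

Emit:
{"api": "servo_tool", "payload": {
  "deltas": [
    [1,[-0.0025,0.001,0.06],[0,0,-0.013]],
    [1,[-0.0025,0.001,0.11],[0,0,-0.013]],
    [1,[-0.0025,0.001,0.14],[0,0,-0.013]],
    [1,[-0.0025,0.001,0.153],[0,0,-0.013]],
    [1,[-0.0025,0.001,0.153],[0,0,-0.013]]
  ]
}}

```text
time: 9.4
position: [0.5873, -0.1367, 0.0065]
tcp_rot: [0.001, 0.088, 0.996, 0.0]
contact_force: [-0.6, -0.0, 0.8]
grip_width: 0.0849
grasp_force: 0.0
```

Emit:
{"api": "servo_tool", "payload": {
  "deltas": [
    [0.5,[0,0,0],[0,0,0]],
    [0.5,[0,0,0],[0,0,0]],
    [0,[0,0,0],[0,0,0]],
    [0,[0,0,0],[0,0,0]],
    [0,[0,0,0],[0,0,0]]
  ]
}}

```text
time: 9.9
position: [0.5891, -0.1388, 0.0084]
tcp_rot: [0.003, 0.089, 0.996, -0.001]
contact_force: [-0.7, 0.8, 6.9]
grip_width: 0.0307
grasp_force: 61.2
```

```bash
python3 -c "
from h import *
st()"
```

```text
9.9 [ 0.5891 -0.1388  0.0084] Ft [ 0.8  0.7 -6.9] Tt [-0.05  0.14 -0.07] 0.0307 61.2 q [-0.43  0.52  1.66  0.    0.95 -1.82]
```

Emit:
{"api": "servo_tool", "payload": {
  "deltas": [
    [0,[0,0,-0.02],[0,0,0]],
    [0,[0,0,-0.06],[0,0,0]],
    [0,[0,0,-0.1],[0,0,0]],
    [0,[0,0,-0.13],[0,0,0]],
    [0,[0,0,-0.13],[0,0,0]]
  ]
}}

```text
time: 10.4
position: [0.5902, -0.1393, 0.1089]
tcp_rot: [0.005, 0.089, 0.996, -0.001]
contact_force: [0.2, 0.0, -2.2]
grip_width: 0.0303
grasp_force: 60.2
```

Run:
```python
from h import *
st();yw=np.radians(-5.7);d=np.array([np.cos(yw),np.sin(yw),0])
mouth=np.array([.5523,-.3158,.036])
# hone grip ~ handle centre; shoulder ~.03 ahead
move(mouth-.125*d+[0,0,.064],down(yw+np.pi/2)); move(np.array([.5,-.3,.1]),down(yw+np.pi/2))
```

```text
10.4 [ 0.5902 -0.1393  0.1089] Ft [-0.2  0.1  2.2] Tt [-0.02 -0.   -0.02] 0.0303 60.2 q [-0.43  0.37  1.63  0.    1.13 -1.82]
shift [ 0.1742 -0.2537  0.0106] turn [-0.0043  0.0199 -0.151 ]
shift [ 0.0805 -0.2322  0.0115] turn [-0.0043  0.0199 -0.151 ]
```

Emit:
{"api": "servo_tool", "payload": {
  "deltas": [
    [0,[0.174,-0.06,0.01],[-0.004,0.02,-0.15]],
    [0,[0.174,-0.12,0.01],[-0.004,0.02,-0.15]],
    [0,[0.174,-0.17,0.01],[-0.004,0.02,-0.15]],
    [0,[0.174,-0.22,0.01],[-0.004,0.02,-0.15]],
    [0,[0.174,-0.254,0.01],[-0.004,0.02,-0.15]],
    [0,[0.174,-0.254,0.01],[-0.004,0.02,-0.15]],
    [0,[0.174,-0.254,0.01],[-0.004,0.02,-0.15]]
  ]
}}

```text
time: 11.1
position: [0.4243, -0.3029, 0.0955]
tcp_rot: [-0.004, 0.052, 0.999, 0.002]
contact_force: [0.4, 0.1, -2.0]
grip_width: 0.0302
grasp_force: 60.4
```

Run:
```python
from h import *
st();s=snap('top','t4');s2=snap('side','s4')
a=cv2.resize(s['pixels'][150:250,400:500,::-1],(400,400),interpolation=cv2.INTER_CUBIC)
b=cv2.resize(s2['pixels'][200:300,325:425,::-1],(400,400),interpolation=cv2.INTER_CUBIC)
cv2.imwrite('pics/c6.png',np.hstack([a,b]))
```

```text
11.1 [ 0.4243 -0.3029  0.0955] Ft [-0.4  0.1  2. ] Tt [-0.01  0.   -0.  ] 0.0302 60.4 q [-0.85  0.24  1.84 -0.    1.07 -2.31]
```

View pics/c6.png

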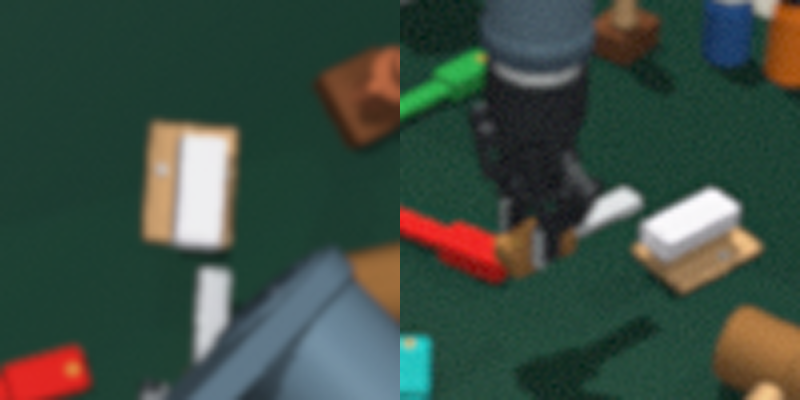

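In the top crop the blade tip is at (215,267), just before the sheath mouth at (203,248). The side crop shows the hone held level at (600,210), ahead of the sheath. I'll lower to bore height, then measure blade against sheath in the same image.

Emit:
{"api": "servo_tool", "payload": {
  "deltas": [
    [0,[0,0,0.03],[0.0,0,0]],
    [0,[0,0,0.06],[0,0,0]],
    [0,[0,0,0.083],[0,0,0]],
    [0,[0,0,0.083],[0,0,0]],
    [0,[0,0,0.083],[0,0,0]]
  ]
}}

```text
time: 11.7
position: [0.4254, -0.3009, 0.0341]
tcp_rot: [-0.004, 0.049, 0.999, 0.002]
contact_force: [0.9, -0.4, -1.2]
grip_width: 0.0307
grasp_force: 60.3
```

```bash
cat > meas.py <<'E'
from h import *
import sys
st();s=snap('top',sys.argv[1]);g=s['pixels'].astype(float).min(2)
def edges(v,lo,hi):
    x=np.arange(lo,hi);p=g[v,lo:hi];m=int(p.argmax());h=(p[max(m-1,0):m+2].max()+55)/2
    i=m
    while i>0 and p[i-1]>h:i-=1
    j=m
    while j<len(p)-1 and p[j+1]>h:j+=1
    L=x[i]-(p[i]-h)/(p[i]-p[i-1]) if i>0 else np.nan; Rr=x[j]+(p[j]-h)/(p[j]-p[j+1]) if j<len(p)-1 else np.nan
    return L,Rr,p[m]
for v in range(180,250):
    L,Rr,pm=edges(v,435,470)
    z=.046 if v<212 else .040
    if pm>130: print(v,round(L,1),round(Rr,1),round(pm),'W',w(s,(L+Rr)/2,v,z)[:2].round(4),'wid',round(np.linalg.norm(w(s,L,v,z)-w(s,Rr,v,z))*1000,1))
E
python3 meas.py t5
```

```text
11.7 [ 0.4254 -0.3009  0.0341] Ft [-0.9 -0.3  1.2] Tt [-0.01  0.03 -0.02] 0.0307 60.3 q [-0.84  0.34  1.86 -0.    0.95 -2.31]
183 443.3 457.1 172 W [ 0.6345 -0.3221] wid 40.9
184 444.4 456.8 214 W [ 0.6315 -0.3231] wid 36.9
185 444.4 456.9 234 W [ 0.6285 -0.3231] wid 37.1
186 444.3 457.0 238 W [ 0.6254 -0.3229] wid 37.5
187 444.2 456.9 238 W [ 0.6224 -0.3226] wid 37.5
188 444.2 456.7 238 W [ 0.6194 -0.3221] wid 37.0
189 444.1 456.6 238 W [ 0.6164 -0.3217] wid 36.7
190 444.1 456.5 238 W [ 0.6134 -0.3214] wid 36.6
191 444.0 456.4 238 W [ 0.6104 -0.3211] wid 36.6
192 444.0 456.4 238 W [ 0.6074 -0.321 ] wid 36.7
193 443.9 456.4 238 W [ 0.6044 -0.3208] wid 36.9
194 443.8 456.3 238 W [ 0.6014 -0.3203] wid 36.8
195 443.7 456.1 238 W [ 0.5984 -0.3197] wid 36.4
196 443.7 456.0 238 W [ 0.5954 -0.3194] wid 36.2
197 443.6 455.9 238 W [ 0.5924 -0.3191] wid 36.3
198 443.5 455.9 238 W [ 0.5894 -0.3189] wid 36.5
199 443.5 455.9 239 W [ 0.5864 -0.3186] wid 36.4
200 443.4 455.8 239 W [ 0.5834 -0.3182] wid 36.5
201 443.3 455.7 238 W [ 0.5804 -0.3179] wid 36.6
202 443.2 455.6 239 W [ 0.5775 -0.3175] wid
[... 723 characters left out ...]
-0.3091] wid 20.8
226 443.5 450.5 208 W [ 0.507 -0.309] wid 20.6
227 443.5 450.4 208 W [ 0.504  -0.3088] wid 20.5
228 443.4 450.4 208 W [ 0.5011 -0.3085] wid 20.5
229 443.3 450.4 208 W [ 0.4981 -0.3082] wid 20.8
230 443.1 450.4 207 W [ 0.4952 -0.3078] wid 21.2
231 443.0 450.2 206 W [ 0.4922 -0.3071] wid 21.1
232 442.9 449.6 205 W [ 0.4893 -0.3061] wid 19.7
233 442.8 448.8 202 W [ 0.4863 -0.3047] wid 17.5
234 442.7 448.0 201 W [ 0.4834 -0.3033] wid 15.3
235 442.6 447.4 196 W [ 0.4805 -0.3021] wid 14.1
236 442.4 446.8 191 W [ 0.4775 -0.3009] wid 12.6
237 442.4 446.2 186 W [ 0.4746 -0.2998] wid 11.3
238 442.3 445.8 174 W [ 0.4717 -0.299 ] wid 10.2
239 442.3 445.5 153 W [ 0.4687 -0.2985] wid 9.5
```

```bash
cat > rel.py <<'E'
from h import *
import sys,io,contextlib
sys.argv=['',sys.argv[1]]+sys.argv[2:]
b0,b1=int(sys.argv[2]),int(sys.argv[3])
with contextlib.redirect_stdout(io.StringIO()): import meas
s=meas.s
def line(v0,v1,z,off,k=1):
    P=np.array([w(s,meas.edges(v,435,470)[k],v,z)[:2] for v in range(v0,v1)])
    c=P.mean(0);a=np.polyfit(P[:,0]-c[0],P[:,1],1);d=np.array([1,a[0]])/np.hypot(1,a[0]);nrm=np.array([-d[1],d[0]])
    return np.r_[c[0],a[1]]+off*nrm,d,np.degrees(np.arctan(a[0]))
z=ctrl.get_obs()['position'][2]+.0066
S=line(186,208,.046,.0155);B=line(b0,b1,z,.010);
print('sheath',S,'\nblade',B,'left-edge yaws',line(186,208,.046,0,0)[2],line(b0,b1,z,0,0)[2])
nr=np.array([-S[1][1],S[1][0]]);print('blade offset to sheath axis (left +) mm',(B[0]-S[0])@nr*1000)
m=S[0]+S[1]*((.5523-S[0][0])/S[1][0]);print('mouth pt',m,'blade line offset at mouth',((B[0]+B[1]*((m-B[0])@B[1]))-m)@nr*1000)
st()
E
python3 rel.py t6 222 231
```

```text
sheath (array([ 0.59562088, -0.32230945]), array([ 0.99349036, -0.11391621]), np.float64(-6.541117903642595)) 
blade (array([ 0.50802879, -0.31073058]), array([ 0.99158212, -0.12947934]), np.float64(-7.439506130704125)) left-edge yaws -5.857682749289624 -3.82215514336074
blade offset to sheath axis (left +) mm 1.5253387644503886
mouth pt [ 0.5523     -0.31734217] blade line offset at mouth 0.8236228959385895
11.8 [ 0.426  -0.3023  0.0353] Ft [0.1 0.2 2.2] Tt [0.03 0.01 0.01] 0.0304 60.3 q [-0.84  0.34  1.86 -0.    0.95 -2.31]
```

Run:
```python
from h import *
for f in('t5','t6'):
    s=load(f);A=[w(s,u,v)[2] for v in range(187,206) for u in range(447,454)];B=[w(s,u,v)[2] for v in range(222,230) for u in range(445,450)]
    print(np.median(A),np.median(B),np.std(A)/np.sqrt(len(A)),np.std(B)/np.sqrt(len(B)))
s=snap('side','s5');u0,v0=map(int,px(s,[.54,-.315,.036]));print(u0,v0)
cv2.imwrite('pics/c7.png',cv2.resize(s['pixels'][v0-30:v0+30,u0-40:u0+40,::-1],(800,600),interpolation=cv2.INTER_CUBIC))
```

```text
0.04499165076996148 0.03846099923276358 0.0003064835388427289 0.0004742341401532693
0.04449638251017096 0.03943165959121242 0.00027672114219112916 0.03666916873879109
385 261
```

View pics/c7.png

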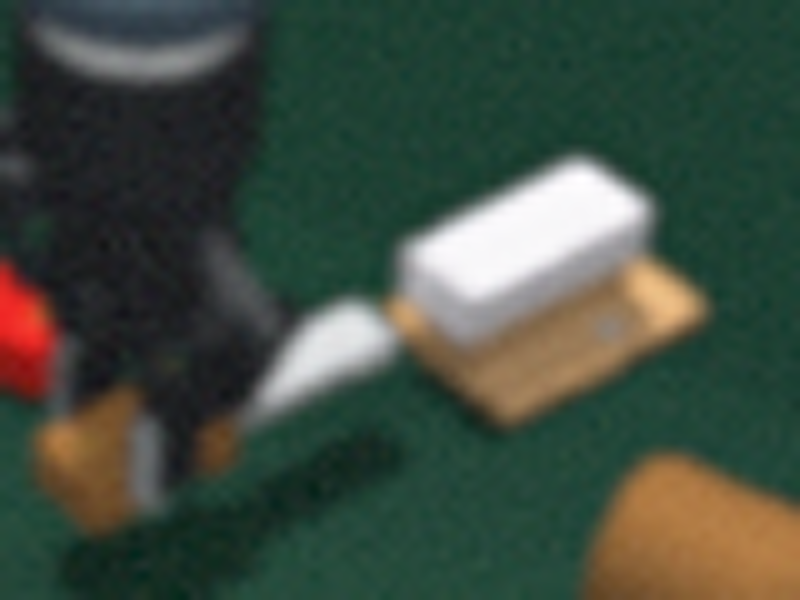

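The side crop shows the blade tip at (395,330), just ahead of the mouth at (440,300) and level. The depth difference (6 mm) confirms the height. Inserting slowly.

Emit:
{"api": "servo_tool", "payload": {
  "deltas": [
    [0,[0,-0.0015,0],[0,0,0.02]],
    [0,[-0.012,-0.0015,0],[0,0,0.02]],
    [0,[-0.024,-0.002,0],[0,0,0.02]],
    [0,[-0.036,-0.002,0],[0,0,0.02]],
    [0,[-0.044,-0.002,0],[0,0,0.02]],
    [0,[-0.052,-0.002,0],[0,0,0.02]],
    [0,[-0.06,-0.002,0],[0,0,0.02]],
    [0,[-0.06,-0.002,0],[0,0,0.02]]
  ]
}}

```text
time: 12.65
position: [0.4706, -0.3079, 0.0337]
tcp_rot: [-0.003, 0.055, 0.998, 0.002]
contact_force: [1.1, 3.4, -2.3]
grip_width: 0.0306
grasp_force: 60.4
```

```bash
python3 rel.py t7 213 220
python3 - <<'E'
from h import *
print(rot().as_euler('ZYX',degrees=True))
E
```

```text
sheath (array([ 0.59562405, -0.32229742]), array([ 0.99346723, -0.11411772]), np.float64(-6.55273911170364)) 
blade (array([ 0.54222116, -0.31089211]), array([ 0.82326523, -0.56765691]), np.float64(-34.58699609634436)) left-edge yaws -5.827498983291969 -9.76425084167366
blade offset to sheath axis (left +) mm 5.23658766396677
mouth pt [ 0.5523     -0.31732087] blade line offset at mouth -0.3784436333511031
12.7 [ 0.4704 -0.3078  0.0337] Ft [-1.5  4.6  2.1] Tt [-0.65 -0.26 -0.39] 0.0305 60.4 q [-0.79  0.41  1.76 -0.    0.98 -2.25]
[173.71506129  -0.37534626 179.84713941]
```

Emit:
{"api": "servo_tool", "payload": {
  "deltas": [
    [0,[-0.008,0.0008,0],[0,0,-0.01]],
    [0,[-0.016,0.0008,0],[0,0,-0.01]],
    [0,[-0.024,0.0008,0],[0,0,-0.01]],
    [0,[-0.032,0.0008,0],[0,0,-0.01]],
    [0,[-0.04,0.0008,0],[0,0,-0.01]],
    [0,[-0.04,0.0008,0],[0,0,-0.01]]
  ]
}}

```text
time: 13.3
position: [0.5007, -0.3111, 0.0338]
tcp_rot: [-0.003, 0.052, 0.999, 0.001]
contact_force: [1.0, 2.7, -1.9]
grip_width: 0.0308
grasp_force: 60.4
```

```bash
python3 -c "
from h import *
st()"
```

```text
13.3 [ 0.5007 -0.3111  0.0338] Ft [-0.7  2.8  1.9] Tt [-0.4  -0.2  -0.18] 0.0308 60.4 q [-0.76  0.46  1.69 -0.    1.   -2.22]
```

Emit:
{"api": "servo_tool", "payload": {
  "deltas": [
    [0,[-0.008,0.0005,0],[0,0,0]],
    [0,[-0.016,0.0005,0],[0,0,0]],
    [0,[-0.022,0.0005,0],[0,0,0]],
    [0,[-0.022,0.0005,0],[0,0,0]]
  ]
}}

```text
time: 13.7
position: [0.5169, -0.3127, 0.0338]
tcp_rot: [-0.003, 0.052, 0.999, 0.001]
contact_force: [0.7, 0.6, -1.6]
grip_width: 0.0304
grasp_force: 60.4
```

Emit:
{"api": "servo_tool", "payload": {
  "deltas": [
    [0,[-0.003,0,0],[0,0,0]],
    [0,[-0.006,0,0],[0,0,0]],
    [0,[-0.006,0,0],[0,0,0]]
  ]
}}

```text
time: 14.0
position: [0.5207, -0.3131, 0.0336]
tcp_rot: [-0.003, 0.053, 0.999, 0.001]
contact_force: [0.2, 0.8, -1.3]
grip_width: 0.0301
grasp_force: 60.4
```

```bash
python3 -c "
from h import *
st()"
```

```text
14.0 [ 0.5207 -0.3131  0.0336] Ft [-0.1  0.8  1.3] Tt [-0.08 -0.01  0.05] 0.0301 60.4 q [-0.74  0.5   1.64 -0.    1.02 -2.2 ]
```

Emit:
{"api": "servo_tool", "payload": {
  "deltas": [
    [0,[-0.002,0,0],[0,0,0]],
    [0,[-0.004,0,0],[0,0,0]],
    [0,[-0.004,0,0],[0,0,0]]
  ]
}}

```text
time: 14.3
position: [0.5211, -0.313, 0.0331]
tcp_rot: [-0.006, 0.053, 0.999, 0.002]
contact_force: [-10.3, 0.7, 2.4]
grip_width: 0.0306
grasp_force: 61.0
```

Emit:
{"api": "servo_tool", "payload": {
  "deltas": [
    [0,[-0.002,0,0],[0,0,0]],
    [0,[-0.004,0,0],[0,0,0]],
    [0,[-0.004,0,0],[0,0,0]]
  ]
}}

```text
time: 14.6
position: [0.5212, -0.3129, 0.0327]
tcp_rot: [-0.009, 0.052, 0.999, 0.003]
contact_force: [-20.9, 1.4, 7.6]
grip_width: 0.0305
grasp_force: 61.7
```

Emit:
{"api": "servo_tool", "payload": {
  "deltas": [
    [0,[0.004,0,0],[0,0,0]],
    [1,[0.004,0,0],[0,0,0]],
    [1,[0.004,0,0],[0,0,0]],
    [1,[0.004,0,0],[0,0,0]],
    [1,[0.004,0,0],[0,0,0]]
  ]
}}

```text
time: 15.1
position: [0.5241, -0.3134, 0.0339]
tcp_rot: [-0.003, 0.052, 0.999, 0.001]
contact_force: [-0.2, -0.6, 0.5]
grip_width: 0.0847
grasp_force: 0.0
```

Emit:
{"api": "servo_tool", "payload": {
  "deltas": [
    [1,[0,0,-0.03],[0,0,0]],
    [1,[0,0,-0.08],[0,0,0]],
    [1,[0,0,-0.14],[0,0,0]],
    [1,[0.05,0,-0.2],[0,0,0]],
    [1,[0.1,0.05,-0.2],[0,0,0]],
    [1,[0.15,0.1,-0.2],[0,0,0]],
    [1,[0.2,0.15,-0.2],[0,0,0]],
    [1,[0.2,0.2,-0.2],[0,0,0]]
  ]
}}

```text
time: 15.9
position: [0.3888, -0.1478, 0.1848]
tcp_rot: [-0.004, 0.054, 0.999, 0.001]
contact_force: [1.7, 0.5, 0.4]
grip_width: 0.0854
grasp_force: 0.0
```

Run:
```python
from h import *
st();s=snap('top','t8');s2=snap('side','s8')
a=cv2.resize(s['pixels'][170:245,410:485,::-1],(400,400),interpolation=cv2.INTER_CUBIC)
b=cv2.resize(s2['pixels'][215:290,350:425,::-1],(400,400),interpolation=cv2.INTER_CUBIC)
cv2.imwrite('pics/c8.png',np.hstack([a,b]))
```

```text
15.9 [ 0.3888 -0.1478  0.1848] Ft [-1.6  0.7 -0.4] Tt [-0.06 -0.02 -0.  ] 0.0854 0.0 q [-0.65 -0.14  2.03 -0.    1.26 -2.11]
```

View pics/c8.png

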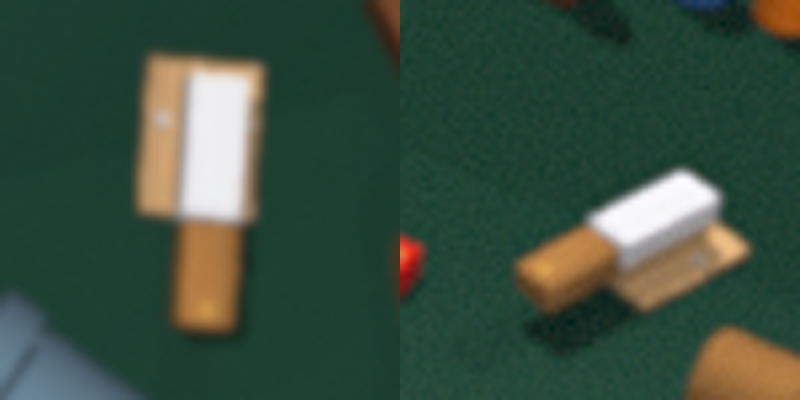

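The hone is fully seated. The handle shoulder meets the mouth at top crop (210,222) and side crop (605,245), with no blade showing, and the arm is clear. Handing in.

```bash
python3 -c "
from cell import ctrl
print(ctrl.close_job())"
```

```text
the job is handed in; nothing more can be done
None
```

The speed knob is turned fully anticlockwise to its stop, the hone is fully home in the sheath with its shoulder at the mouth, nothing else was touched as far as I could tell, and the job is handed in at about 16 s.

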